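Tap the stone block down onto its parallels

TASK

The pale stone block in the green vise stands proud of the pair of bright parallels beneath it, which still slide about. Take the wooden-headed mallet by its handle, press or tap the block straight down with the mallet's head until it sits hard on the parallels and they are trapped, then stand the mallet back upright on its head on the bench, clear of the vise. Leave the brass-headed mallet where it stands, since brass bruises the stone, and do not push the block with the gripper itself.

Things in the scene. Friction and masses are not known exactly. Their poses are not given: they have to be found in the camera images.
- mallet: The right tool: loose round mallet (0.2-0.4 kg) standing on the flat end of its pale wooden head, 86 mm tall, 62 mm across at the flat end, 72 mm at its widest. Dark handle above, 27 mm in diameter up to 175 mm, end knob 32 mm across, top at 185 mm. Origin at the centre of the flat end, z up along the handle. Grasp the handle from above, 150 mm over the flat end; it presses with the flat end.
- brass_mallet: The wrong tool, leave it alone: a similar loose standing mallet with a yellow brass head (58 mm tall, 54 mm across) and the same dark handle, 185 mm tall, 0.75 kg. Origin at the centre of its flat end on the bench. Which mallet stands left and which right varies.
- stone: Pale block 40 x 72 x 40 mm (x, y, z; y along the jaws), origin centre of underside. Jaw friction holds it: it only slides straight down, at 6-10 N push, and stays. Starts 7-14 mm over the parallels; stops hard on them with underside 57, top 97 mm above the bench; 15-25 N there is ample. Green vise fixed: jaw tops 75 mm high; reaches 145 mm to -x, 100 to +x, 58 to each side of the block.
- parallels: Pair of bright bars joined by two thin spring rods: one loose body on the vise's bed below the stone, free to slide along the jaws until the stone sits on it. Each bar 8 x 130 x 25 mm (x, y, z), 26 mm apart, ends showing beyond the jaws. Origin at the centre of the underside, 32 mm above the bench; top 25 mm above the origin.
There are look-alikes about, which are no part of the job. Leave any turquoise look-alike of the mallet alone.

How it is judged:
By the outcome, as a careful person would: the job done as asked, in the order asked, and still so for the second after the job is handed in, with the robot touching nothing.
It also fails if it takes over 48 s, if anything falls off the work surface, if the arm or the gripper's body presses on something with over 40 N, if the wrist force passes 120 N, or if a joint passes its speed limit or range.

ROBOT

A 6-joint arm with a two-finger parallel gripper is mounted at the origin on the work surface. World frame = base frame: x ahead of the robot, y to its left, z up, the work surface at z = 0. Lengths are in m, angles in rad, forces in N, time in s.
With the tool pointing down it reaches from about 0.35 to 0.775 m from the base axis. Payload 5.5 kg.
Tool frame: the origin (TCP) lies at the very end of the fingers, on their centre line; the grasp point (between the pads) lies 19 mm behind it; z points along the fingers, y is the line along which they close (so a half turn about z gives the same grasp; the last joint's range is limited). The gripper opens to 85 mm and grips with 20 to 120 N. Pads are 22 mm wide; open, the fingers measure 114 mm over their backs; the gripper's body (76 mm by 85 mm) begins 54 mm behind the grasp point. The pads swing forward as they close: fully open they stand 13 mm farther back than shut.
Start: joints at [1.042, 0.313, 0.046, 1.304, 0, 1.431], TCP at [0.218, 0.532, 0.198] pointing down, gripper open.
Joint ranges: [-2.76, 2.76], [-0.86, 1.69], [-1.03, 1.26], [-2.2, 2.34], [-1.47, 1.5], [-3.14, 3.14]. Speed limits (rad/s): [2.57, 2.57, 3.14, 3.14, 3.14, 3.14].

INTERFACE

Orientations are given as a unit quaternion [w, x, y, z].
In Python, from workcell import env, read_camera, get_calibration gives the robot as it stands.
- The arm moves only by the tool jog_arm, never from a script. Its argument "motion" is one flat list of numbers, 7 for each row, row after row: the shift along the tool's x, y, z as a fraction of full scale, then the turn, a rotation vector about the tool's x, y, z as a fraction of full scale, then the opening, from 0 (shut) to 1 (fully open). In form: [x, y, z, wx, wy, wz, grip, x, y, z, wx, wy, wz, grip, ...]. A call has 1 to 12 rows; each row is the pose to reach, as a shift and turn from the pose commanded when the call began, along the tool's axes at that moment; what a row does not reach only later rows make up. Full scale, the value 1, is 0.2 m for a shift and 90 degrees for a turn. A row lasts 1/8 s, in which the tool goes at most 62.5 mm and 10.7 degrees, less where a joint would pass 70% of its speed; a pose out of reach is approached as far as the arm can. A call with a number of a shift or a turn outside -1 to 1 is refused whole. A call with a gripper value outside its range is refused whole. The fingers move at their own pace and stop on an object; "newtons" is the grip in N (left out, the last holds). Time passes only in rows, so rows that repeat a pose let the fingers close. It gives the time, the measured TCP pose, the force, the opening and the grip force at its end, in the units of the state.
- env.get_state(): the state, without advancing time (a new reading comes with each control period).
- read_camera(name): name is "scene" or "top" or "wrist"; returns the picture (480x640x3 uint8, red, green, blue); there is no depth.
- get_calibration(name): a dict with "fx", "fy", "cx", "cy" (pixels), "world_from_camera" (4x4, takes a point from camera to world coordinates). Camera axes: x right, y down, z forward; pixel columns grow to the right and rows downward; lengths in m; the calibration is good to about 2 mm. A picture is of the moment at which its call begins: read the wrist's pose just before it. get_calibration takes no time and is no camera call; for the wrist camera it gives the pose at the moment of the call.
- env.hand_in(): hands the job in; it is judged then, once.
The state is a dict: "clock": time; "joint_pos": joint angles; "qvel": joint speeds; "tau": joint torques, N m; "tcp_pos": TCP position; "orientation": TCP orientation; "wrist_force": force on the tool from outside, world axes, zero at the start; "ft_torque": the same for the moment, N m; "finger_gap": finger opening in m; "grip_force": force on a finger pad.
Only numpy, scipy, OpenCV 4.12 (cv2) and the standard library are available. Lean on these libraries where they do the work, as an engineer would, in place of code of your own. Each camera call takes 0.05 s, during which the arm holds its last target. There are 200 camera calls.

## Working session

There is one attempt and no reset: what is moved stays moved. The work goes in short steps, Python scripts to look and compute and a tool call to move; the robot and the scene stay as the last step left them, time stands still between calls to the robot, and variables do not carry over. Pictures are saved under pics/ and viewed, at most 10 in all, crops included, and the job is handed in when it is done.

Besides the shell and the picture viewer there is one more tool, called after "Request:" in YAML: its name, and indented under it one key for each argument. jog_arm: Moves the arm, as the interface text tells. Shift numbers are shares of 0.2 m and turn numbers shares of 90 degrees, none past 1 either way. Its arguments: {"type":"object","properties":{"motion":{"type":"array","items":{"type":"number"}},"newtons":{"type":"number"}},"required":["motion"]}

```bash
mkdir -p pics; python3 - <<'E'
from workcell import env, read_camera, get_calibration
import cv2,numpy as np
for n in("scene","top"):
    im=read_camera(n); cv2.imwrite(f"pics/{n}0.png",im[:,:,::-1]); c=get_calibration(n)
    print(n,c["fx"],c["fy"],c["cx"],c["cy"],np.round(c["world_from_camera"],3).tolist())
s=env.get_state();print(s)
E
```

```text
scene 585.565946627271 585.565946627271 322.9970143145866 240.12210893892285 [[0.264, 0.845, -0.464, 1.053], [0.964, -0.224, 0.141, -0.107], [0.015, -0.485, -0.874, 1.028], [0.0, 0.0, 0.0, 1.0]]
top 433.3622711969145 433.3622711969145 320.179281739622 243.26595000811474 [[0.011, -0.983, 0.182, 0.379], [-0.999, -0.005, 0.032, 0.025], [-0.03, -0.182, -0.983, 0.926], [0.0, 0.0, 0.0, 1.0]]
{'clock': 0.1, 'joint_pos': array([1.04234833e+00, 3.13951541e-01, 4.50781609e-02, 1.30359500e+00,
       5.09229372e-06, 1.43115460e+00]), 'qvel': array([-0.00039722, -0.00142947,  0.0018684 , -0.00098111,  0.00024066,
        0.00053932]), 'tau': array([ 2.19380665e-03, -4.81728387e+01,  2.99242741e+01,  1.27239604e-02,
       -1.63083241e-04,  1.23456471e-05]), 'tcp_pos': array([0.21774102, 0.53162272, 0.19757726]), 'orientation': array([-2.76510471e-04,  1.93180881e-01,  9.81162804e-01, -7.88978219e-04]), 'wrist_force': array([0.0665776 , 0.03228813, 0.09519251]), 'ft_torque': array([0.02156981, 0.00284639, 0.01857701]), 'grip_force': 0.0, 'finger_gap': 0.08500126453262563}
```

View pics/scene0.png

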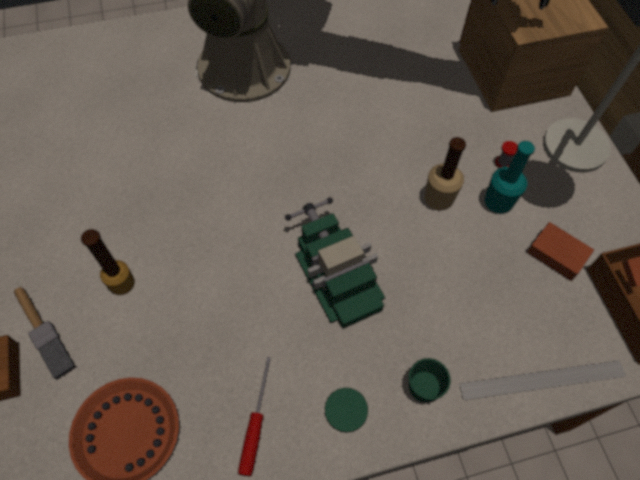

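View pics/top0.png

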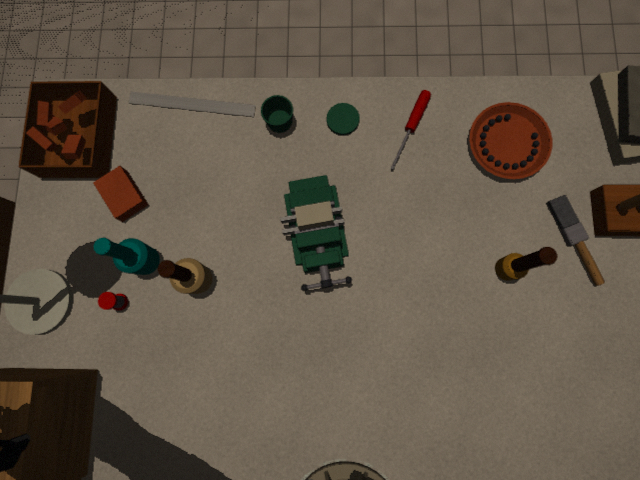

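Candidates for the mallet:
- Pale wooden head: scene (446,185), top (188,275).
- Brass head: scene (115,275), top (512,265).
- Turquoise: scene (507,190), top (130,255).

I choose the pale wooden one. Next I check it in a crop and measure.

```bash
cat > h.py <<'E'
from workcell import env, read_camera, get_calibration
import cv2,numpy as np
def ray(n,u,v,c=None):
    c=c or get_calibration(n);T=np.array(c["world_from_camera"])
    d=T[:3,:3]@np.array([(u-c["cx"])/c["fx"],(v-c["cy"])/c["fy"],1]);return T[:3,3],d
def plane(n,u,v,z,c=None):
    o,d=ray(n,u,v,c);return o+d*(z-o[2])/d[2]
def proj(n,p,c=None):
    c=c or get_calibration(n);T=np.linalg.inv(np.array(c["world_from_camera"]));q=T[:3,:3]@p+T[:3,3]
    return c["fx"]*q[0]/q[2]+c["cx"],c["fy"]*q[1]/q[2]+c["cy"]
E
python3 - <<'E'
from h import *
s=cv2.imread("pics/scene0.png");t=cv2.imread("pics/top0.png")
z=lambda im,x,y,w,h:cv2.resize(im[y:y+h,x:x+w],(400,300),interpolation=cv2.INTER_CUBIC)
a=np.vstack([np.hstack([z(s,400,120,140,105),z(t,130,225,100,75)]),np.hstack([z(s,270,185,140,105)*1,z(t,250,160,140,105)])])
cv2.imwrite("pics/crop0.png",cv2.convertScaleAbs(a,alpha=1.5))
print("knob t",plane("top",167,269,.185),"s",plane("scene",457,144,.185))
print("brass knob t",plane("top",548,255,.185),"s",plane("scene",92,237,.185))
print("tcp proj",proj("scene",np.array([.218,.532,.198])),proj("top",np.array([.218,.532,.198])))
print("stone t",plane("top",314,215,.107),"s",plane("scene",342,251,.107))
E
```

```text
knob t [0.4694996  0.31505609 0.185     ] s [0.47526231 0.31740484 0.185     ]
brass knob t [ 0.49792153 -0.33989874  0.185     ] s [ 0.50283165 -0.33589374  0.185     ]
tcp proj (np.float64(509.2832081604953), np.float64(22.794612372415003)) (np.float64(20.161045499275758), np.float64(421.3051107349587))
stone t [0.58670012 0.06395586 0.107     ] s [0.59424844 0.06828923 0.107     ]
```

View pics/crop0.png

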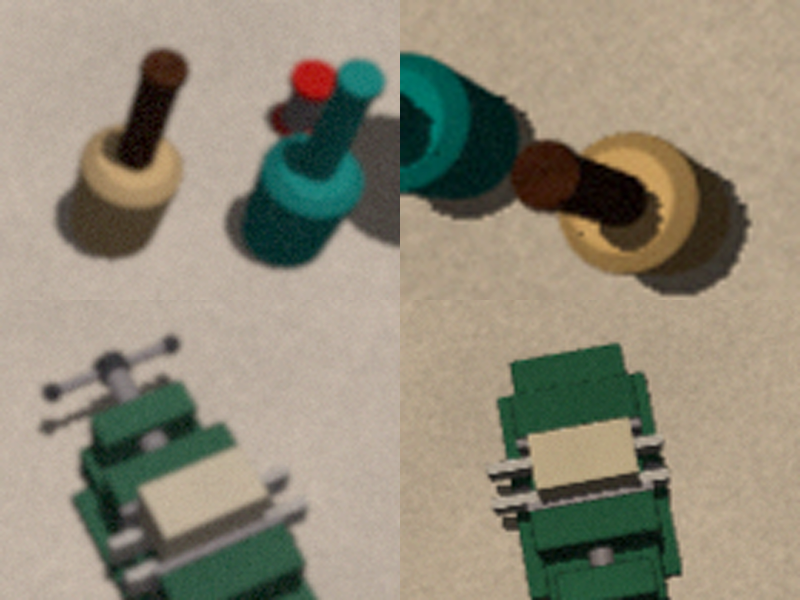

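The crop confirms it: pale wooden head with a dark handle, knob at scene (457,144) and top (167,268). The stone is in the vise at scene (342,251) and top (314,214), and the turquoise look-alike stands just to the +y side.

```bash
cat >> h.py <<'E'
from scipy.spatial.transform import Rotation as R
def tri(a,b):
    (o1,d1),(o2,d2)=a,b
    k=np.linalg.lstsq(np.c_[d1,-d2],o2-o1,rcond=None)[0]
    p,q=o1+k[0]*d1,o2+k[1]*d2; return (p+q)/2,np.linalg.norm(p-q)
def rel(target):  # shift in tool units (share of 0.2)
    s=env.get_state();w=s["orientation"];r=R.from_quat([w[1],w[2],w[3],w[0]])
    return r.inv().apply(np.array(target)-s["tcp_pos"])/0.2, r.as_matrix()
E
python3 - <<'E'
from h import *
s=cv2.imread("pics/scene0.png");t=cv2.imread("pics/top0.png")
sc=2.857
sp=lambda x,y:ray("scene",400+x/sc,120+y/sc)
tp=lambda x,y:ray("top",130+(x-400)/4,225+y/4)
print("mallet knob",tri(sp(163,66),tp(546,172)))
print("turq knob",tri(sp(360,78),ray("top",104,246)))
ss=lambda x,y:ray("scene",270+x/sc,185+(y-300)/sc)
ts=lambda x,y:ray("top",250+(x-400)/sc,160+(y-300)/sc)
# stone top corners: scene (139,490)L-robot side? order near-top cam match
S=[(239,450),(270,492),(162,535),(138,488)]
T=[(538,490),(528,433),(632,418),(640,470)]
P=[]
# scene: right=+y, down=+x ; top: left=+y, up=+x
for a,b in zip(S,T):
    p,e=tri(ss(*a),ts(*b));P.append(p);print(np.round(p,4),round(e,4))
P=np.array(P);print("mean",P.mean(0)); d=P[1]-P[2];print("y-axis yaw",np.degrees(np.arctan2(-d[0],d[1])))
# stone top via plane
for b in T: 
    o,dd=ts(*b);print(np.round(o+dd*((.107-o[2])/dd[2]),4))
print(rel([.473,.316,.33]))
E
```

```text
mallet knob (array([0.47175718, 0.3182855 , 0.18245291]), np.float64(0.0022828215504092308))
turq knob (array([0.5111003 , 0.43689897, 0.17926405]), np.float64(0.0055011608176338675))
[0.5667 0.0971 0.0951] 0.0038
[0.605  0.1046 0.1038] 0.005
[0.616  0.0323 0.1026] 0.0034
[0.5796 0.0267 0.1009] 0.0036
mean [0.59184862 0.06516439 0.10059567]
y-axis yaw 8.624665230081666
[0.5636 0.0941 0.107 ]
[0.6036 0.1018 0.107 ]
[0.6144 0.0306 0.107 ]
[0.5778 0.025  0.107 ]
(array([-1.5895734 , -0.51491802, -0.66164038]), array([[-9.25362142e-01,  3.79083353e-01, -8.47434592e-04],
       [ 3.79084225e-01,  9.25361050e-01, -1.44139909e-03],
       [ 2.37772564e-04, -1.65506524e-03, -9.99998602e-01]]))
```

Request:
jog_arm:
  motion: [0,0,-0.3,0,0,0,1,0,0,-0.6,0,0,0,1,-0.25,-0.08,-0.66,0,0,0,1,-0.5,-0.16,-0.66,0,0,0,1,-0.75,-0.24,-0.66,0,0,0,1,-1,-0.32,-0.66,0,0,0,1,-1,-0.32,-0.66,0,0,0,1]

```text
clock: 0.98
tcp_pos: [0.3812, 0.3948, 0.3296]
orientation: [-0.0, 0.196, 0.981, -0.001]
wrist_force: [-0.1, -0.1, 1.0]
finger_gap: 0.0855
grip_force: 0.0
```

Request:
jog_arm:
  motion: [-0.25,-0.08,0,0,0,0,1,-0.5,-0.16,0,0,0,0,1,-0.59,-0.19,0,0,0,0,1,-0.59,-0.19,0,0,0,0,1,-0.59,-0.19,0,0,0,0,1]

```text
clock: 1.6
tcp_pos: [0.4725, 0.3182, 0.3304]
orientation: [-0.0, 0.193, 0.981, 0.0]
wrist_force: [-1.0, 0.2, -0.1]
finger_gap: 0.0854
grip_force: 0.0
```

```bash
python3 - <<'E'
from h import *
s=env.get_state();c=get_calibration("wrist");im=read_camera("wrist");cv2.imwrite("pics/w1.png",im[:,:,::-1])
print(s["clock"],s["tcp_pos"],s["orientation"]);print(np.round(c["world_from_camera"],3).tolist(),c["fx"])
for p in([.4718,.3183,.1825],[.473,.316,.185],[.473,.316,.086]):print(proj("wrist",np.array(p),c))
E
```

```text
1.6 [0.47245119 0.31818073 0.33044667] [-3.65140867e-04  1.92515324e-01  9.81293889e-01  1.39856370e-04]
[[0.377, 0.891, 0.254, 0.407], [0.926, -0.362, -0.103, 0.343], [-0.0, 0.274, -0.962, 0.506], [0.0, 0.0, 0.0, 1.0]] 346.26532100502317
(np.float64(325.3429555032276), np.float64(214.88724338987976))
(np.float64(323.57956688941033), np.float64(217.48449113419315))
(np.float64(323.6922078137453), np.float64(199.96538001004708))
```

View pics/w1.png

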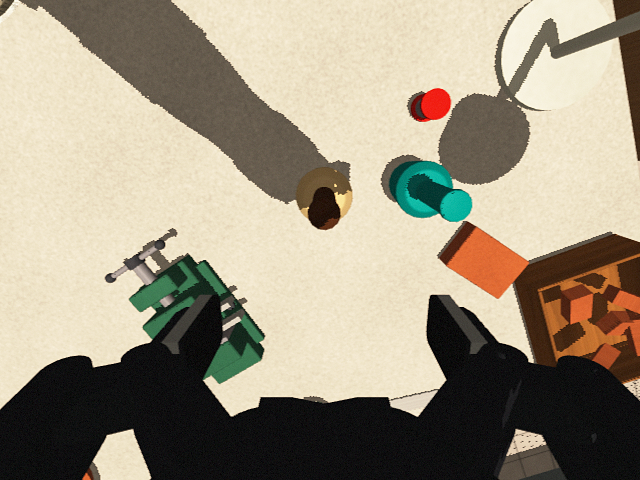

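The wrist view shows the wooden mallet's knob at (323,213), within about 2 mm of where I expected it, so I descend and grasp.

Request:
jog_arm:
  motion: [0,-0.005,0.3,0,0,0,1,0,-0.005,0.6,0,0,0,1,0,-0.005,0.8,0,0,0,1,0,-0.005,0.93,0,0,0,1,0,-0.005,0.995,0,0,0,1,0,-0.005,0.995,0,0,0,1,0,-0.005,0.995,0,0,0,0,0,-0.005,0.995,0,0,0,0,0,-0.005,0.995,0,0,0,0,0,-0.005,0.995,0,0,0,0,0,-0.005,0.995,0,0,0,0,0,-0.005,0.995,0,0,0,0]
  newtons: 80

```text
clock: 3.15
tcp_pos: [0.4742, 0.3168, 0.1327]
orientation: [0.001, 0.193, 0.981, 0.001]
wrist_force: [1.1, 0.2, 6.4]
finger_gap: 0.0288
grip_force: 78.5
```

```bash
python3 - <<'E'
from h import *
print(env.get_state()["grip_force"], rel([.591,.066,.30]),rel([.591,.066,.245])[0])
E
```

```text
78.52683663368225 (array([-1.01732846, -0.93694625, -0.83714107]), array([[-0.92534585,  0.37911668,  0.00236746],
       [ 0.37912052,  0.92534616,  0.00145268],
       [-0.00163998,  0.00224178, -0.99999614]])) [-1.01687747 -0.93756274 -0.56214213]
```

Request:
jog_arm:
  motion: [0,0,-0.15,0,0,0,0,0,0,-0.4,0,0,0,0,0,0,-0.65,0,0,0,0,-0.1,-0.1,-0.8,0,0,0,0,-0.3,-0.28,-0.8,0,0,0,0,-0.5,-0.46,-0.8,0,0,0,0,-0.7,-0.65,-0.8,0,0,0,0,-0.9,-0.83,-0.8,0,0,0,0,-1,-0.94,-0.8,0,0,0,0,-1,-0.94,-0.8,0,0,0,0,-1,-0.94,-0.8,0,0,0,0]

```text
clock: 4.53
tcp_pos: [0.5864, 0.0667, 0.2907]
orientation: [-0.001, 0.193, 0.981, 0.0]
wrist_force: [0.1, -0.3, -2.6]
finger_gap: 0.0287
grip_force: 79.7
```

```bash
python3 - <<'E'
from h import *
ims=[]
s=env.get_state();cw=get_calibration("wrist")
for n in("scene","top","wrist"):
    im=read_camera(n)[:,:,::-1]; ims.append(im)
a,b,c=ims
z=lambda im,x,y,w,h:cv2.resize(im[y:y+h,x:x+w],(400,300),interpolation=cv2.INTER_CUBIC)
cv2.imwrite("pics/m2.png",np.vstack([np.hstack([z(a,250,90,240,180),z(b,230,120,200,150)]),np.hstack([z(c,160,60,320,240),z(c,0,0,640,480)])]))
print(s["tcp_pos"],s["wrist_force"],s["finger_gap"])
E
```

```text
[0.58643943 0.06673155 0.29073332] [ 0.05481396 -0.27866    -2.64069147] 0.028689019640735145
```

View pics/m2.png

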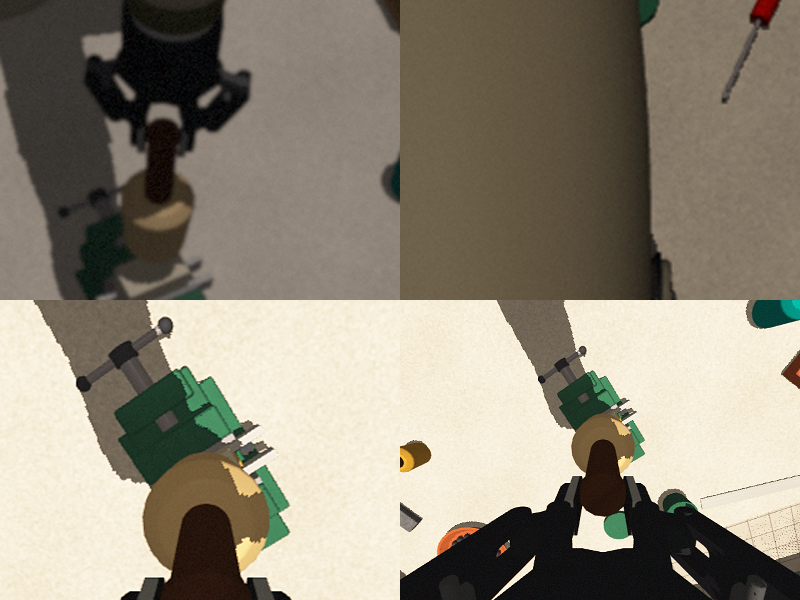

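The mallet hangs upright in the grip, wood head over the stone. I correct +4 mm in x and lower onto the block in small steps.

Request:
jog_arm:
  motion: [-0.02,0.005,0.1,0,0,0,0,-0.02,0.005,0.17,0,0,0,0,-0.02,0.005,0.21,0,0,0,0,-0.02,0.005,0.235,0,0,0,0,-0.02,0.005,0.25,0,0,0,0,-0.02,0.005,0.26,0,0,0,0,-0.02,0.005,0.27,0,0,0,0]

```text
clock: 5.55
tcp_pos: [0.5913, 0.0658, 0.2376]
orientation: [0.0, 0.193, 0.981, 0.0]
wrist_force: [-0.1, 0.8, -2.6]
finger_gap: 0.0285
grip_force: 79.7
```

Request:
jog_arm:
  motion: [0,0,0.008,0,0,0,0,0,0,0.015,0,0,0,0,0,0,0.022,0,0,0,0,0,0,0.022,0,0,0,0]

```text
clock: 6.05
tcp_pos: [0.5913, 0.0659, 0.2333]
orientation: [0.0, 0.193, 0.981, 0.0]
wrist_force: [0.4, -0.6, 3.3]
finger_gap: 0.0286
grip_force: 80.3
```

Request:
jog_arm:
  motion: [0,0,0.008,0,0,0,0,0,0,0.015,0,0,0,0,0,0,0.015,0,0,0,0]

```text
clock: 6.42
tcp_pos: [0.5911, 0.066, 0.2297]
orientation: [-0.0, 0.193, 0.981, 0.0]
wrist_force: [1.0, 1.3, 4.1]
finger_gap: 0.0289
grip_force: 80.2
```

Request:
jog_arm:
  motion: [0,0,0.006,0,0,0,0,0,0,0.01,0,0,0,0,0,0,0.01,0,0,0,0]

```text
clock: 6.8
tcp_pos: [0.5917, 0.0659, 0.2295]
orientation: [0.001, 0.193, 0.981, 0.0]
wrist_force: [-1.1, -0.3, 10.7]
finger_gap: 0.0292
grip_force: 81.0
```

Request:
jog_arm:
  motion: [0,0,0.008,0,0,0,0,0,0,0.014,0,0,0,0,0,0,0.014,0,0,0,0]

```text
clock: 7.18
tcp_pos: [0.5926, 0.0658, 0.2295]
orientation: [0.004, 0.193, 0.981, 0.001]
wrist_force: [-1.9, 0.6, 20.9]
finger_gap: 0.0291
grip_force: 81.9
```

Request:
jog_arm:
  motion: [0,0,-0.05,0,0,0,0,0,0,-0.2,0,0,0,0,0,0,-0.38,0,0,0,0,0.1,0.1,-0.38,0,0,0,0,0.3,0.28,-0.38,0,0,0,0,0.5,0.46,-0.38,0,0,0,0,0.7,0.65,-0.38,0,0,0,0,0.9,0.83,-0.38,0,0,0,0,0.98,0.92,-0.38,0,0,0,0,0.98,0.92,-0.38,0,0,0,0,0.98,0.92,-0.38,0,0,0,0]

```text
clock: 8.55
tcp_pos: [0.4794, 0.3098, 0.3002]
orientation: [-0.001, 0.193, 0.981, -0.001]
wrist_force: [0.1, -0.1, -2.5]
finger_gap: 0.0288
grip_force: 79.8
```

```bash
python3 - <<'E'
from h import *
s=env.get_state()
a=read_camera("scene")[:,:,::-1];b=read_camera("top")[:,:,::-1];cv2.imwrite("pics/s3.png",a);cv2.imwrite("pics/t3.png",b)
z=lambda im,x,y,w,h:cv2.resize(im[y:y+h,x:x+w],(400,300),interpolation=cv2.INTER_CUBIC)
cv2.imwrite("pics/m3.png",cv2.convertScaleAbs(np.vstack([np.hstack([z(a,270,185,140,105),z(b,250,160,140,105)]),np.hstack([z(a,380,70,160,120),z(b,100,160,240,180)])]),alpha=1.5))
print(s["tcp_pos"],s["orientation"],s["wrist_force"],s["finger_gap"])
E
```

```text
[0.47942838 0.3097714  0.30016398] [-7.00043573e-04  1.93271423e-01  9.81144712e-01 -8.49755633e-04] [ 0.14591401 -0.14007811 -2.49214681] 0.02880308851108378
```

View pics/m3.png

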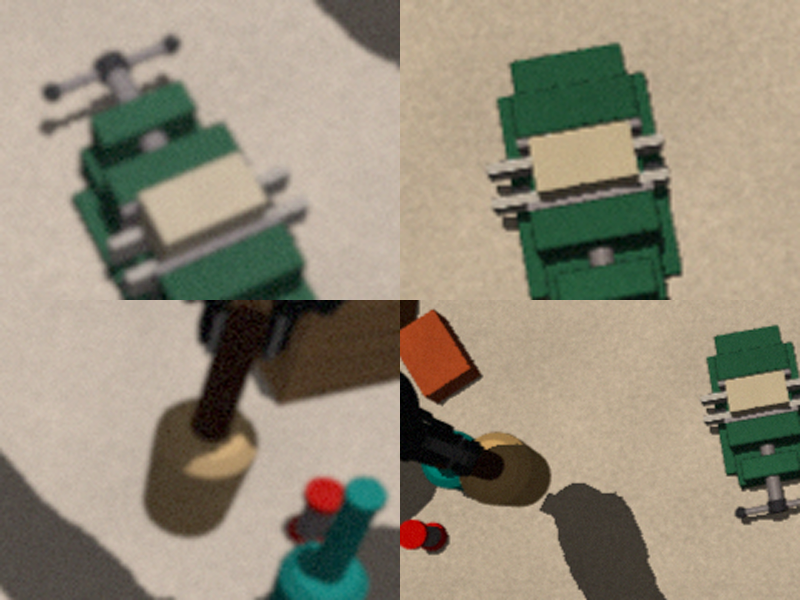

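The stone now sits lower, flush down to the parallels; it stalled at 97 mm under about 23 N. The mallet hangs straight over clear bench, so I set it down.

Request:
jog_arm:
  motion: [0,0,0.2,0,0,0,0,0,0,0.45,0,0,0,0,0,0,0.65,0,0,0,0,0,0,0.76,0,0,0,0,0,0,0.81,0,0,0,0,0,0,0.825,0,0,0,0,0,0,0.832,0,0,0,0,0,0,0.838,0,0,0,0,0,0,0.838,0,0,0,0]

```text
clock: 9.78
tcp_pos: [0.4798, 0.3107, 0.1342]
orientation: [0.0, 0.193, 0.981, 0.0]
wrist_force: [0.3, -0.4, -2.6]
finger_gap: 0.0292
grip_force: 79.7
```

Request:
jog_arm:
  motion: [0,0,0.005,0,0,0,0,0,0,0.01,0,0,0,0,0,0,0.01,0,0,0,0]

```text
clock: 10.15
tcp_pos: [0.4801, 0.3109, 0.1326]
orientation: [0.001, 0.193, 0.981, 0.001]
wrist_force: [-0.3, -0.9, 5.5]
finger_gap: 0.029
grip_force: 80.4
```

Request:
jog_arm:
  motion: [0,0,-0.002,0,0,0,0.4,0,0,-0.002,0,0,0,0.5,0,0,-0.002,0,0,0,0.7,0,0,-0.002,0,0,0,1,0,0,-0.002,0,0,0,1,0,0,-0.002,0,0,0,1,0,0,-0.1,0,0,0,1,0,0,-0.25,0,0,0,1,0,0,-0.5,0,0,0,1,0,0,-0.8,0,0,0,1,0,0,-0.95,0,0,0,1,0,0,-0.95,0,0,0,1]
  newtons: 20

```text
clock: 11.65
tcp_pos: [0.4807, 0.311, 0.3246]
orientation: [0.002, 0.193, 0.981, 0.002]
wrist_force: [-0.0, -0.1, 0.2]
finger_gap: 0.086
grip_force: 0.0
```

```bash
python3 - <<'E'
from h import *
a=read_camera("scene")[:,:,::-1];b=read_camera("wrist")[:,:,::-1]
z=lambda im:cv2.resize(im,(400,300),interpolation=cv2.INTER_AREA)
cv2.imwrite("pics/f.png",np.hstack([z(a),z(b)]));print(env.get_state()["tcp_pos"])
E
```

```text
[0.47950833 0.31045979 0.32103023]
```

View pics/f.png

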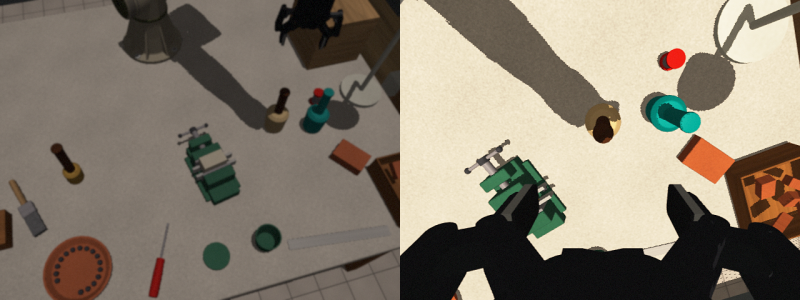

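The mallet stands upright on the bench at wrist (602,125). The brass mallet hasn't moved, and the gripper is clear of everything.

```bash
python3 -c "
from workcell import env
print(env.hand_in())"
```

```text
the job is handed in; nothing more can be done
None
```

I pressed the stone down onto the parallels with the wooden mallet: it stopped moving at 97 mm under about 23 N. The mallet is standing upright on the bench clear of the vise, the brass one was left untouched, and the job is handed in at about 12 s; the verdict was not shown.

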